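# Pry open the bedside console and hold its reset plunger halfway

## Task

The bedside console needs a reset: use the flat pry tool to lever up its snapped-shut service hatch at the notch in the front (keep the fingers off the hatch until it has come free), open the hatch all the way, and lay the tool back down flat on the table. Then press the round plunger inside with the closed fingertips until its top is level with the two small posts beside it, never to the bottom (that would wipe the console), and finish while still holding it there. Leave the remote, mug, book and phone where they are.

Things in the scene. Friction and masses are not known exactly. Their poses are not given: they have to be found in the camera images.
- console: Grey clock console fixed to the table, 160 (x) x 150 (y) x 70 mm high; origin at the centre of its underside. Its front (display, pry notch), at x = -80 mm, looks roughly to the robot. Its top has an open bay, x -56 to 8, y -38 to 38 mm, floor at z 34 mm, with the plunger and, 27 mm to either side of it in y, two steel posts 8 mm across; the hatch covers the bay.
- notch (a point): Middle of the mouth of the pry notch, in the top edge of the console's front face (console frame: x -80, y 0, z 64 mm; axes as the console's). The notch is 44 mm wide (y), 12 mm high (z 58 to 70 mm, its roof is the hatch's underside) and 18 mm deep in +x, then closed by a wall.
- hatch (a joint): Opening angle of the hatch in rad: 0 shut, 2.1 fully open (leaning back past upright, on its stop). A spring catch holds it shut: about 3.5 N upward at the lip frees it, within 0.13 rad. After that the hinge is slightly stiff (0.045 N m) and the hatch stays wherever it is left.
- hatch_lip (a point): Middle of the hatch's free front edge. The hatch is a flat black plate 92 x 92 x 6 mm lying on the console's top (z 70 to 76 mm), its lip flush with the console's front face when shut; 50 g. It swings up and back.
- hatch_hinge (a point): Middle of the hatch's hinge line, which runs along the console's y, at console x 12 mm, z 73 mm; 92 mm behind the lip.
- plunger (a joint): How far the reset plunger is pressed, in m: 0 released, 0.008 level with the posts, 0.016 at the bottom. Spring: 3 N to start moving, 7 N at the posts' level, 11 N at the bottom.
- plunger_top (a point): Centre of the top of the plunger's round metal head, 24 mm across; presses straight down. Released it stands at console x -28, y 0, z 64 mm (6 mm below the console's top), 8 mm above the tops of the two posts.
- post_top (a point): Centre of the top of one of the two posts (the one at console y +27 mm), z = 56 mm: the level to which the plunger is to be pressed.
- tool: Flat pry tool lying on the table, about 80 g, 160 mm long: grey handle 90 long x 20 wide x 24 mm high, and a steel blade 70 mm long, 14 mm wide, 3 mm thick in line with it. Origin at the centre of the handle's underside; x points along to the blade, z up. The blade lies 10.5 to 13.5 mm above the underside.
- tool_tip (a point): Tip of the tool's blade, 115 mm from the tool's origin along its x and 12 mm above its underside.
- remote: Black remote control lying on the table, 150 x 46 x 18 mm, origin at the centre of its underside. Leave alone. It and the tool lie one to the left and one to the right of the console, either way round.
- mug: White mug, 76 mm across, 100 mm high, origin at the centre of its underside, handle on its +y side. Leave alone.
- book: Book lying on the table, 140 x 210 x 30 mm, origin at the centre of its underside. Leave alone.
- phone: Black phone on the book, 72 x 148 x 9 mm, origin at the centre of its underside. Leave alone.

How it is judged:
By the outcome, as a careful person would: the job done as asked, in the order asked, and still so for the second after the job is handed in, while the arm keeps its last pose, push and grip.
It also fails if it takes over 64 s, if anything falls off the work surface, if the arm or the gripper's body presses on something with over 40 N, if the wrist force passes 120 N, or if a joint passes its speed limit or range.

## Robot

A 6-joint arm with a two-finger parallel gripper is mounted at the origin on the work surface. World frame = base frame: x ahead of the robot, y to its left, z up, the work surface at z = 0. Lengths are in m, angles in rad, forces in N, time in s.
With the tool pointing down it reaches from about 0.3 to 0.775 m from the base axis. Payload 14.6 kg.
Tool frame: the origin (TCP) lies midway between the tips of the shut fingers; the grasp point (between the pads) lies 19 mm behind it; z points along the fingers, y is the line along which they close (so a half turn about z gives the same grasp; the last joint's range is limited). The gripper opens to 85 mm and grips with 20 to 120 N. Pads are 22 mm wide; open, the fingers measure 114 mm over their backs; the gripper's body (76 mm by 85 mm) begins 54 mm behind the grasp point. The pads swing forward as they close: fully open they stand 13 mm farther back than shut.
Start: joints at [-1.17, 0.3, 1.521, -0, 1.321, -0.067], TCP at [0.248, -0.491, 0.231] pointing down, gripper open.
Joint ranges: [-3.03, 3.03], [-0.79, 2.21], [0.23, 2.52], [-1.04, 4.18], [0, 3.07], [-2.55, 2.55]. Speed limits (rad/s): [2.22, 2.22, 2.57, 3.14, 3.14, 3.14].

## Interface

Orientations are given as a unit quaternion [x, y, z, w].
In Python, from bench import robot, camrig, telemetry gives the robot as it stands (robot), with the cameras (camrig) and the readings (telemetry).
- The arm moves only by the shell command python3 shift.py, which reads ROWS from standard input. ROWS is a JSON list of rows, 1 to 10 of them, each an object with the fields pos (a list: dx, dy, dz in cm), rotvec (a list: a rotation vector rx, ry, rz in units of 0.05 rad), finger_gap (the opening from 0.0 (shut) to 1.0 (fully open)); a field left out counts as zero (the opening has to be given); each row shifts and turns the commanded pose from where the row before left it, along the tool's axes as they then stand; what a row does not reach is not made up. A row lasts 1/8 s, in which the tool goes at most 0.0625 m and 0.188 rad, less where a joint would pass 70% of its speed; a pose out of reach is approached as far as the arm can. The fingers move at their own pace and stop on an object; the grip force is fixed at half the most. Time passes only in rows, so rows that do not move let the fingers close. It prints the time, the measured TCP pose, the force, the opening and the grip force at its end. Input that does not fit is refused with a message, and nothing moves.
- telemetry.state(): the state, without advancing time (a new reading comes with each control period).
- camrig.capture(name): name is "scene" or "top"; returns a dict with "image" (420x560x3 uint8, red, green, blue), "fx", "fy", "cx", "cy" (pixels), "k1" (the pictures are not rectified: a ray, as slopes to the right and down, at radius r is drawn at 1 + k1 r^2 times it, then the intrinsics apply), "world_to_cam" (4x4, takes a point from world to camera coordinates). Camera axes: x right, y down, z forward; pixel columns grow to the right and rows downward; lengths in m; the calibration is good to about 2 mm. A picture is of the moment at which its call begins. There is no depth.
- robot.finish_job(): hands the job in; it is judged then, once.
The state is a dict: "t": time; "joint_positions": joint angles; "joint_vel": joint speeds; "joint_torque": joint torques, N m; "tool_pos": TCP position; "tcp_rot": TCP orientation; "wrist_force": force on the tool from outside, world axes, zero at the start; "moment": the same for the moment, N m; "width": opening from 0.0 (shut) to 1.0 (fully open); "grip_force": force on a finger pad.
Only numpy, scipy, OpenCV 4.12 (cv2) and the standard library are available. Lean on these libraries where they do the work, as an engineer would, in place of code of your own. Each camera call takes 0.05 s, during which the arm holds its last target. There are 200 camera calls.

## Working session

There is one attempt and no reset: what is moved stays moved. The work goes in short steps, Python scripts to look and compute and a shell command to move; the robot and the scene stay as the last step left them, time stands still between calls to the robot, and variables do not carry over. Pictures are saved under pics/ and viewed, at most 11 in all, crops included, and the job is handed in when it is done.

```bash
ls; mkdir -p pics; cat > h.py <<'E'
import numpy as np,cv2,pickle
from scipy.spatial.transform import Rotation as R
def cap(n,f=None):
    from bench import robot, camrig, telemetry
    c=camrig.capture(n)
    if f: cv2.imwrite('pics/'+f,c['image'][:,:,::-1])
    pickle.dump(c,open(n+'.pkl','wb')); return c
def K(c): return np.array([[c['fx'],0,c['cx']],[0,c['fy'],c['cy']],[0,0,1.]]),np.array([c['k1'],0,0,0,0.])
def ray(c,p):
    k,d=K(c); u=cv2.undistortPoints(np.array(p,float).reshape(-1,1,2),k,d)[:,0]
    T=np.array(c['world_to_cam']); v=np.c_[u,np.ones(len(u))]@T[:3,:3]
    return -T[:3,:3].T@T[:3,3],v
def onz(c,p,z):
    o,v=ray(c,p); return o+v*((z-o[2])/v[:,2])[:,None]
def proj(c,P):
    k,d=K(c);T=np.array(c['world_to_cam'])
    return cv2.projectPoints(np.array(P,float).reshape(-1,3),cv2.Rodrigues(T[:3,:3])[0],T[:3,3],k,d)[0][:,0]
E
python3 - <<'E'
from h import *
for n in('scene','top'):
    c=cap(n,n+'0.png');print(n,c['fx'],c['k1'],ray(c,[[280,210]]))
from bench import robot, camrig, telemetry
print(telemetry.state())
E
```

```text
bench.py
pics
shift.py
scene 445.92024881102583 -0.12438475148839546 (array([ 1.46405294, -0.37224121,  0.7109184 ]), array([[-0.78819438,  0.29477094, -0.5406866 ]]))
top 458.1201139811074 0.008248721009396753 (array([ 4.46436879e-01, -7.86081629e-04,  1.24006201e+00]), array([[ 0.09946969, -0.01171078, -0.99527604]]))
{'t': 0.1, 'joint_positions': array([-1.16958488e+00,  3.00459290e-01,  1.52152600e+00,  1.04749406e-05,
        1.32074634e+00, -6.65998850e-02]), 'joint_vel': array([-0.00089853, -0.00246813,  0.00048436,  0.00081784, -0.00038728,
       -0.00075407]), 'joint_torque': array([-3.12562424e-04, -5.44381714e+01, -3.62373447e+01, -1.33635190e-04,
        3.04646557e-03, -2.84157483e-05]), 'tool_pos': array([ 0.24792607, -0.49070116,  0.2307511 ]), 'tcp_rot': array([ 9.72768711e-01,  2.31777287e-01, -8.98319096e-05, -5.62382054e-04]), 'wrist_force': array([-0.65645022, -0.18693422, -0.34494539]), 'moment': array([ 4.93269768e-02, -8.04835580e-03, -3.23237481e-05]), 'grip_force': 0.0, 'width': 0.9988641278513343}
```

View pics/scene0.png

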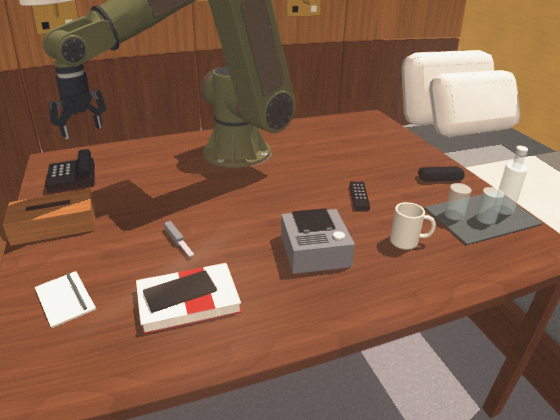

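View pics/top0.png

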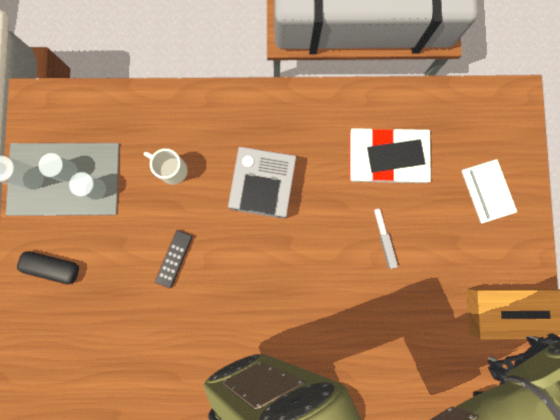

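The scene shows the console at about (315,240) and the tool at (178,238). In the top view the console is at (263,182), its hatch at (262,195), and the tool runs from (393,267) to its blade tip at (378,210). The remote is on the other side.

```bash
python3 - <<'E'
from h import *
c=pickle.load(open('top.pkl','rb'));im=c['image']
a=cv2.resize(im[130:230,215:315],None,fx=5,fy=5,interpolation=cv2.INTER_CUBIC)
b=cv2.resize(im[200:275,360:410],None,fx=5,fy=5,interpolation=cv2.INTER_CUBIC)
o=np.zeros((500,760,3),np.uint8);o[:,:500]=a;o[:375,510:760]=b
cv2.imwrite('pics/crop0.png',o[:,:,::-1])
hsv=cv2.cvtColor(im,cv2.COLOR_RGB2HSV)
def quad(m,z,name):
    n,l,s,ce=cv2.connectedComponentsWithStats(m.astype(np.uint8));i=1+np.argmax(s[1:,4])
    cs,_=cv2.findContours((l==i).astype(np.uint8),cv2.RETR_EXTERNAL,cv2.CHAIN_APPROX_NONE)
    p=cs[0][:,0].astype(float); w=onz(c,p,z)[:,:2]
    r=cv2.minAreaRect(w.astype(np.float32)*1000);print(name,s[i,4],r,cv2.boxPoints(r).round(1).tolist())
Y,X=np.mgrid[:420,:560]
g=(hsv[...,1]<70)
roi=lambda x0,x1,y0,y1:(X>x0)&(X<x1)&(Y>y0)&(Y<y1)
con=roi(215,310,135,230)
quad(g&con,.07,'console')
quad((hsv[...,2]<75)&con&roi(232,285,170,217),.076,'hatch')
t=roi(365,405,203,275)
quad(g&t&(Y>238),.024,'handle'); quad(g&t&(Y<232),.0135,'blade'); quad(g&t,.018,'tool')
E
```

```text
console 3718 ((636.8388061523438, 32.5439338684082), (152.16360473632812, 166.1140594482422), 80.27936553955078) [[542.0999755859375, -28.399999618530273], [705.9000244140625, -56.5], [731.5, 93.5], [567.7999877929688, 121.5999984741211]]
hatch 1 ((632.7208251953125, 21.04896354675293), (0.0, 0.0), 0.0) [[632.7000122070312, 21.0], [632.7000122070312, 21.0], [632.7000122070312, 21.0], [632.7000122070312, 21.0]]
handle 279 ((453.5658874511719, -301.2880859375), (79.3885498046875, 24.43414878845215), 13.631454467773438) [[412.1000061035156, -298.79998779296875], [417.8999938964844, -322.5], [495.0, -303.79998779296875], [489.29998779296875, -280.1000061035156]]
blade 153 ((540.2650146484375, -281.9017639160156), (64.00785827636719, 17.291566848754883), 13.66952896118164) [[507.1000061035156, -281.1000061035156], [511.20001220703125, -297.8999938964844], [573.4000244140625, -282.70001220703125], [569.2999877929688, -265.8999938964844]]
tool 492 ((492.9813232421875, -293.22076416015625), (160.82362365722656, 24.5546932220459), 13.631465911865234) [[411.8999938964844, -300.20001220703125], [417.70001220703125, -324.1000061035156], [574.0, -286.20001220703125], [568.2000122070312, -262.29998779296875]]
```

View pics/crop0.png

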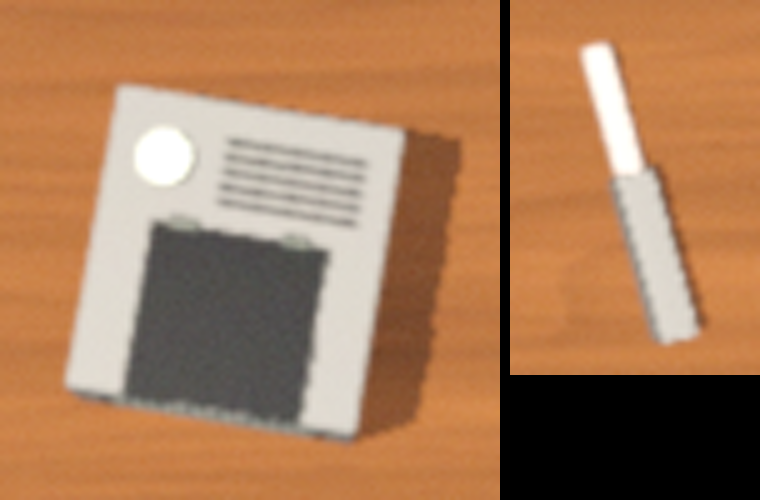

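The crop shows the console's top corners at (120,88), (404,130), (354,434) and (67,386), with the hatch quad inside. The blade tip is at (597,45) and the handle end at about (680,340).

```bash
python3 - <<'E'
from h import *
c=pickle.load(open('top.pkl','rb'))
f=lambda P,ox,oy:(np.array(P)-2)/5+[ox,oy]
C=onz(c,f([[120,88],[404,130],[354,432],[67,386]],215,130),.07)
H=onz(c,f([[153,222],[328,250],[300,424],[124,395]],215,130),.076)
for n,Q in(('con',C),('hatch',H)):
    print(n,Q.round(4)[:,:2].tolist(),[np.linalg.norm(Q[i]-Q[i-1]).round(4) for i in range(4)])
    L=(Q[0]+Q[1])/2-(Q[3]+Q[2])/2; W=(Q[0]+Q[3])/2-(Q[1]+Q[2])/2
    print(np.arctan2(L[1],L[0]),np.arctan2(-W[0],W[1]),Q.mean(0), 'front mid',(Q[2]+Q[3])/2)
T=onz(c,f([[597-510,44]],360,200),.0135); E=onz(c,f([[678-510,338]],360,200),.02); print('tip',T,'end',E,np.linalg.norm(T[0,:2]-E[0,:2]),np.arctan2(*(T-E)[0,[1,0]]))
s=pickle.load(open('scene.pkl','rb'));im=s['image']
o=np.zeros((560,800,3),np.uint8)
o[:400,:400]=cv2.resize(im[200:280,275:355],None,fx=5,fy=5,interpolation=2);o[:300,410:710]=cv2.resize(im[210:270,150:210],None,fx=5,fy=5,interpolation=2)
cv2.imwrite('pics/crop1.png',o[:400,:720,::-1])
E
```

```text
con [[0.7286, 0.0924], [0.7054, -0.0556], [0.5479, -0.0283], [0.5723, 0.119]] [np.float64(0.1585), np.float64(0.1497), np.float64(0.1599), np.float64(0.1493)]
-0.17017103610780457 -0.1601548969628576 [0.63853872 0.03188643 0.07      ] front mid [0.56009641 0.0453654  0.07      ]
hatch [[0.6565, 0.0746], [0.6414, -0.0155], [0.5516, -0.0006], [0.5669, 0.0892]] [np.float64(0.0908), np.float64(0.0914), np.float64(0.091), np.float64(0.0912)]
-0.16302724086198847 -0.1676743896850593 [0.60408598 0.03691785 0.076     ] front mid [0.55924131 0.04429421 0.076     ]
tip [[ 0.57199293 -0.27579524  0.0135    ]] end [[ 0.4156036  -0.31195229  0.02      ]] 0.16051465116175637 0.22720678868675168
```

View pics/crop1.png

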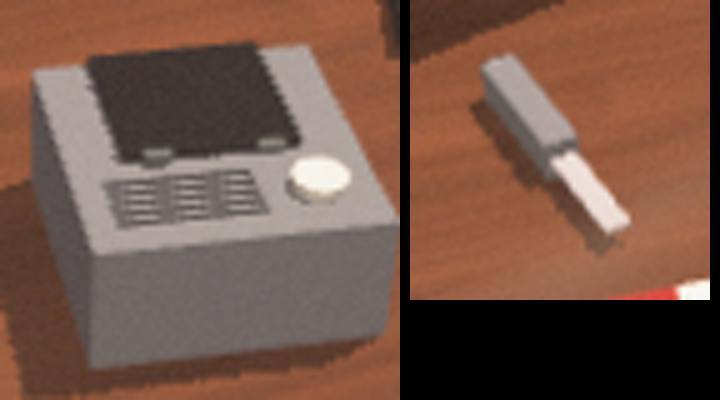

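Both views are sensible: the console measures 159×150 mm at yaw −0.165, and the tool measures 160.5 mm. I'll move above the front of the handle, with a 0.23 turn first.

Careful with the scale: shifts go in cm and turns go in units of 0.05 rad. That gives: 0.04 m is 4, 0.02 m is 2, 0.115 rad is 2.3.

```bash
cat >> h.py <<'E'
def frame(yaw,pitch=0): # tool x at yaw in world, z down; pitch tips the x axis up
    return (R.from_euler('z',yaw)*R.from_euler('y',-pitch)*R.from_euler('x',np.pi)).as_matrix()
def go(p,yaw,pitch=0):
    from bench import robot, camrig, telemetry
    s=telemetry.state(); Rm=R.from_quat(s['tcp_rot']); Rt=R.from_matrix(frame(yaw,pitch))
    print('t',round(s['t'],2),'pos',s['tool_pos'].round(4),'w',round(s['width'],3),'F',s['wrist_force'].round(1))
    print('rot(body)',(Rm.inv()*Rt).as_rotvec().round(4),'then shift',(Rt.inv().apply(np.array(p)-s['tool_pos'])).round(4))
E
echo '[{"rotvec": [0,0,2.3],"finger_gap": 1},{"rotvec": [0,0,2.3],"finger_gap": 1},{"pos": [4,-1.9,1],"finger_gap": 0.6},{"pos": [4,-1.9,1],"finger_gap": 0.6},{"pos": [4,-1.9,2],"finger_gap": 0.6},{"pos": [4,-1.9,2],"finger_gap": 0.6},{"pos": [4,-1.9,2],"finger_gap": 0.6},{"pos": [4,-1.9,2],"finger_gap": 0.6},{"pos": [4,-1.9,2],"finger_gap": 0.6},{"finger_gap": 0.6}]' | python3 shift.py
python3 -c "
from h import *
go([.4885,-.2955,.08],.236)"
```

```text
t: 1.35
tool_pos: [0.4897, -0.2934, 0.1093]
tcp_rot: [0.993, 0.12, -0.001, -0.001]
wrist_force: [0.0, 0.2, 0.1]
width: 0.598
grip_force: 0.0
t 1.35 pos [ 0.4897 -0.2934  0.1093] w 0.598 F [0.  0.2 0.1]
rot(body) [-0.0026  0.002   0.005 ] then shift [-0.0016  0.0018  0.0293]
```

```bash
echo '[{"pos": [-0.1,0.1,3],"rotvec": [0,0,0.1],"finger_gap": 0.6},{"pos": [0,0,3],"finger_gap": 0.6},{"pos": [0,0,2.5],"finger_gap": 0.6},{"pos": [0,0,1.2],"finger_gap": 0.6},{"pos": [0,0,0.8],"finger_gap": 0.6},{"finger_gap": 0},{"finger_gap": 0},{"finger_gap": 0},{"finger_gap": 0},{"finger_gap": 0}]' | python3 shift.py
echo '[{"finger_gap": 0},{"finger_gap": 0},{"pos": [0,0,-1],"finger_gap": 0},{"pos": [0,0,-4],"finger_gap": 0},{"pos": [0,0,-4],"finger_gap": 0},{"pos": [0,0,-3],"finger_gap": 0},{"finger_gap": 0},{"finger_gap": 0}]' | python3 shift.py
python3 - <<'E'
from h import *
go([.4,0.01,.124],-.165)
o=np.zeros((500,760,3),np.uint8)
c=cap('top')['image'];o[:480,:360]=cv2.resize(c[190:270,360:420],None,fx=6,fy=6,interpolation=2)
c=cap('scene')['image'];o[:500,370:760]=cv2.resize(c[150:250,150:228],None,fx=5,fy=5,interpolation=2)
cv2.imwrite('pics/g.png',o[:,:,::-1])
E
```

```text
t: 2.6
tool_pos: [0.4885, -0.2972, 0.0073]
tcp_rot: [0.993, 0.116, 0.001, 0.001]
wrist_force: [-1.1, 0.1, 6.1]
width: 0.214
grip_force: 59.2
t: 3.6
tool_pos: [0.4877, -0.2967, 0.1257]
tcp_rot: [0.993, 0.116, -0.0, -0.0]
wrist_force: [0.4, -0.8, -1.2]
width: 0.217
grip_force: 58.4
t 3.6 pos [ 0.4877 -0.2967  0.1257] w 0.217 F [ 0.4 -0.8 -1.2]
rot(body) [-0.0006  0.0008  0.3978] then shift [-0.1369 -0.2881  0.0017]
```

View pics/g.png

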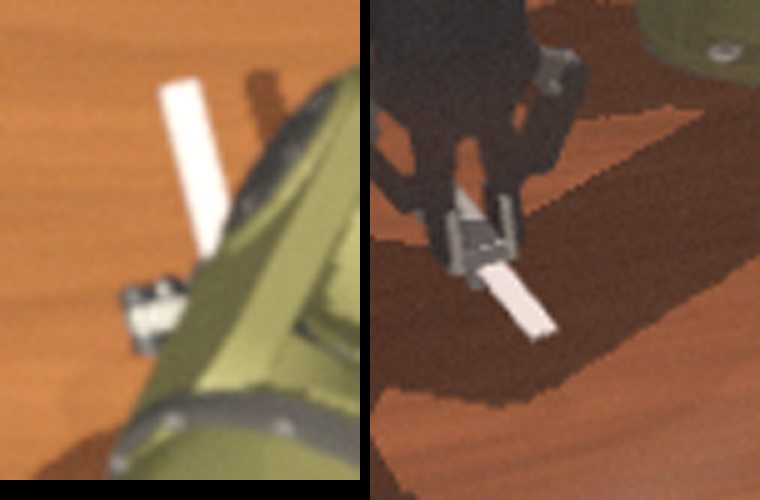

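The tool is held and level. The blade tip is at crop (181,82) in the top view and (546,332) in the scene view, so I'll triangulate it.

```bash
cat >> h.py <<'E'
def tri(c1,p1,c2,p2):
    A=[];b=[]
    for c,p in((c1,p1),(c2,p2)):
        o,v=ray(c,[p]);v=v[0]/np.linalg.norm(v[0]);M=np.eye(3)-np.outer(v,v);A.append(M);b.append(M@o)
    x=np.linalg.lstsq(np.vstack(A),np.hstack(b),rcond=None)[0]
    return x,proj(c1,x)[0]-p1,proj(c2,x)[0]-p2
E
python3 - <<'E'
from h import *
t,s=[pickle.load(open(n+'.pkl','rb')) for n in('top','scene')]
x=tri(t,[389.75,203.25],s,[184.8,216]);print('tip',x)
d=x[0]-[.4877,-.2967,.1257];r=frame(.233);print('in tool axes',d@r)
f=lambda P,ox,oy:(np.array(P)-2)/5+[ox,oy]
cs=f([[307,46],[397,225],[93,252],[33,70]],275,200); ct=f([[67,386],[120,88],[404,130],[354,432]],215,130)
cs=f([[33,70],[307,46],[397,225],[93,252]],275,200)
order=[[354,432],[67,386],[120,88],[404,130]]
# scene: left side = -y (camera faces robot)
for a,b in zip(f(order,215,130),cs): print(tri(t,a,s,b))
print(onz(s,cs,.07).round(4).tolist())
E
```

```text
tip (array([ 0.57254867, -0.27864443,  0.13278885]), array([-0.69828172, -0.14375219]), array([-0.71845063, -0.09492108]))
in tool axes [ 0.08672488  0.00202367 -0.00708885]
(array([ 0.54813913, -0.02729532,  0.07090539]), array([-0.37920658, -0.13844605]), array([-0.39390252, -0.00285607]))
(array([0.57285663, 0.12018606, 0.07019871]), array([-0.46197704, -0.20740498]), array([-0.48274075,  0.03211734]))
(array([0.72919433, 0.09294291, 0.06841816]), array([-0.17138565, -0.08387864]), array([-0.20648144,  0.01645276]))
(array([ 0.70505366, -0.05480854,  0.07257172]), array([-0.24157318, -0.0920171 ]), array([-0.28823994,  0.00249949]))
[[0.5472, -0.0258, 0.07], [0.5729, 0.1216, 0.07], [0.7311, 0.0923, 0.07], [0.7022, -0.0529, 0.07]]
```

The tip sits 86.7 mm ahead of the TCP and its centreline about 5.6 mm above it, as expected. I'll go to a pre-insert pose in front of the notch.

Scaled: -0.055 m is -5.5, -0.05 m is -5, 0.133 rad is 2.66.

```bash
echo '[{"rotvec": [0,0,2.66],"finger_gap": 0},{"rotvec": [0,0,2.66],"finger_gap": 0},{"rotvec": [0,0,2.64],"finger_gap": 0},{"pos": [-2,-4,0],"finger_gap": 0},{"pos": [-2,-5,0],"finger_gap": 0},{"pos": [-2,-5.5,0],"finger_gap": 0},{"pos": [-2,-5.5,0],"finger_gap": 0},{"pos": [-2,-5.5,0],"finger_gap": 0},{"pos": [0,-5,1],"finger_gap": 0},{"pos": [0,-4,2],"finger_gap": 0}]' | python3 shift.py
python3 -c "
from h import *
go([.4449,.0647,.058],-.165)"
```

```text
t: 4.95
tool_pos: [0.4462, 0.0617, 0.096]
tcp_rot: [0.997, -0.082, 0.0, -0.0]
wrist_force: [0.5, -0.1, -0.5]
width: 0.216
grip_force: 58.6
t 4.95 pos [0.4462 0.0617 0.096 ] w 0.216 F [ 0.5 -0.1 -0.5]
rot(body) [-0.0002 -0.0007  0.0006] then shift [-0.0018 -0.0027  0.038 ]
```

```bash
echo '[{"pos": [-0.2,-0.3,1.5],"finger_gap": 0},{"pos": [0,0,1.5],"finger_gap": 0},{"pos": [0,0,0.8],"finger_gap": 0},{"finger_gap": 0},{"finger_gap": 0}]' | python3 shift.py
python3 - <<'E'
from h import *
go([.4449,.0647,.058],-.165)
o=np.zeros((500,760,3),np.uint8)
c=cap('top')['image'];o[:500,:400]=cv2.resize(c[170:270,215:295],None,fx=5,fy=5,interpolation=2)
c=cap('scene')['image'];o[:500,410:760]=cv2.resize(c[150:250,280:350],None,fx=5,fy=5,interpolation=2)
cv2.imwrite('pics/n.png',o[:,:,::-1])
E
```

```text
t: 5.58
tool_pos: [0.445, 0.0627, 0.0587]
tcp_rot: [0.997, -0.083, 0.0, -0.0]
wrist_force: [0.8, 0.3, -0.3]
width: 0.218
grip_force: 58.6
t 5.58 pos [0.445  0.0627 0.0587] w 0.218 F [ 0.8  0.3 -0.3]
rot(body) [-0.0001 -0.0007 -0.001 ] then shift [-0.0004 -0.002   0.0007]
```

View pics/n.png

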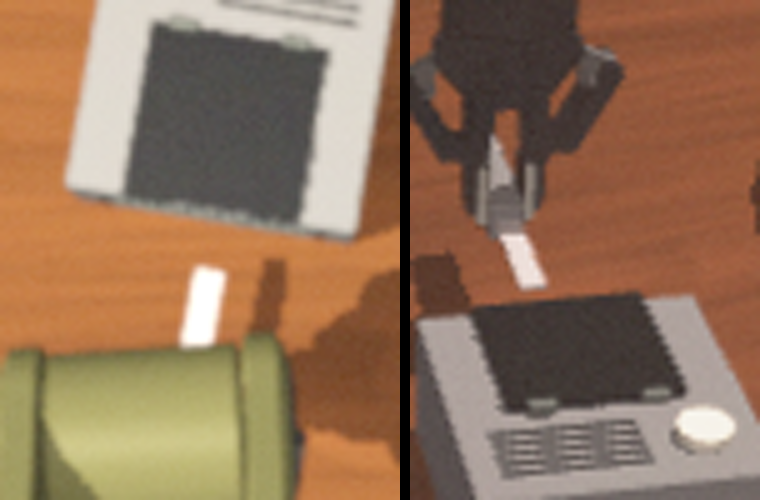

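The blade tip is at (210,268), about 31 mm from the lip, whose middle is at (212,208), and it is a few mm right of centre. I'll shift 3 mm left and insert 43 mm, which puts the tip 12–13 mm deep.

Scaled: -0.003 m is -0.3, 0.013 m is 1.3.

```bash
echo '[{"pos": [0.5,-0.3,0],"finger_gap": 0},{"pos": [1.3,0,0],"finger_gap": 0},{"pos": [1,0,0],"finger_gap": 0},{"pos": [0.8,0,0],"finger_gap": 0},{"pos": [0.7,0,0],"finger_gap": 0},{"finger_gap": 0},{"finger_gap": 0}]' | python3 shift.py
python3 -c "
from h import *
go([.4449,.0647,.058],-.165)"
```

```text
t: 6.55
tool_pos: [0.4873, 0.059, 0.0582]
tcp_rot: [0.997, -0.082, -0.0, 0.0]
wrist_force: [0.5, -0.5, -0.5]
width: 0.216
grip_force: 58.6
t 6.55 pos [0.4873 0.059  0.0582] w 0.216 F [ 0.5 -0.5 -0.5]
rot(body) [ 0.0001  0.0004 -0.0002] then shift [-0.0428  0.0014  0.0002]
```

Scaled: -0.003 m is -0.3, -0.002 m is -0.2.

```bash
echo '[{"pos": [0,0,-0.3],"finger_gap": 0},{"pos": [0,0,-0.3],"finger_gap": 0},{"pos": [0,0,-0.2],"finger_gap": 0},{"finger_gap": 0}]' | python3 shift.py
echo '[{"pos": [0,0,-0.3],"finger_gap": 0},{"pos": [0,0,-0.3],"finger_gap": 0},{"finger_gap": 0}]' | python3 shift.py
echo '[{"pos": [0,0,-0.3],"finger_gap": 0},{"pos": [0,0,-0.3],"finger_gap": 0},{"pos": [0,0,-0.3],"finger_gap": 0},{"finger_gap": 0}]' | python3 shift.py
echo '[{"pos": [0,0,-0.4],"finger_gap": 0},{"pos": [0,0,-0.4],"finger_gap": 0},{"pos": [0,0,-0.4],"finger_gap": 0},{"finger_gap": 0}]' | python3 shift.py
python3 - <<'E'
from h import *
go([.4449,.0647,.058],-.165)
o=np.zeros((500,760,3),np.uint8)
c=cap('top')['image'];o[:500,:400]=cv2.resize(c[150:250,215:295],None,fx=5,fy=5,interpolation=2)
c=cap('scene')['image'];o[:500,410:760]=cv2.resize(c[150:250,280:350],None,fx=5,fy=5,interpolation=2)
cv2.imwrite('pics/l.png',o[:,:,::-1])
E
```

```text
t: 7.05
tool_pos: [0.4875, 0.059, 0.0662]
tcp_rot: [0.997, -0.082, -0.0, 0.0]
wrist_force: [1.3, 0.6, -4.4]
width: 0.219
grip_force: 58.5
t: 7.42
tool_pos: [0.4877, 0.0591, 0.0727]
tcp_rot: [0.997, -0.082, 0.0, -0.0]
wrist_force: [-0.6, -0.0, -0.6]
width: 0.216
grip_force: 60.0
t: 7.92
tool_pos: [0.4877, 0.0591, 0.0816]
tcp_rot: [0.997, -0.082, 0.0, -0.0]
wrist_force: [0.2, 0.1, -0.8]
width: 0.22
grip_force: 60.0
t: 8.43
tool_pos: [0.4878, 0.059, 0.0937]
tcp_rot: [0.997, -0.083, 0.0, -0.0]
wrist_force: [0.1, -0.5, -1.1]
width: 0.217
grip_force: 60.0
t 8.43 pos [0.4878 0.059  0.0937] w 0.217 F [ 0.1 -0.5 -1.1]
rot(body) [-0.0001 -0.0006 -0.0002] then shift [-0.0432  0.0015  0.0357]
```

View pics/l.png

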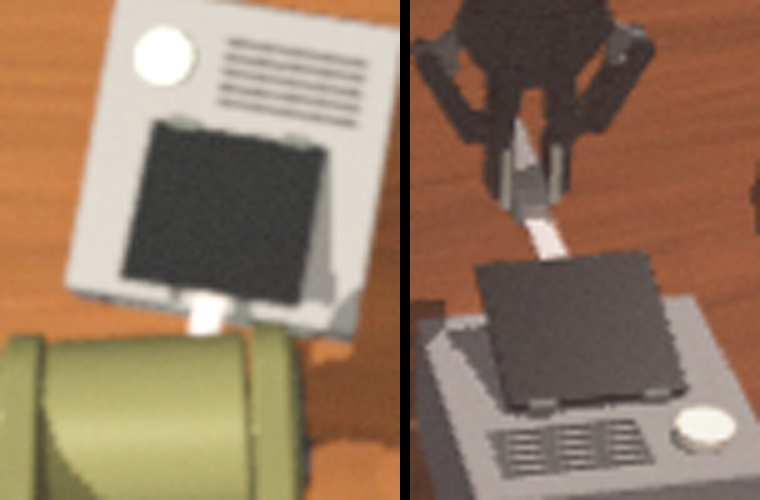

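The hatch is free at about 0.4 rad, resting on the blade, which is visible at (205,315). I'll sweep it back along its arc with the blade.

```bash
echo '[{"pos": [0.9,0,-0.8],"finger_gap": 0},{"pos": [0.9,0,-0.8],"finger_gap": 0},{"pos": [0.75,0,-0.85],"finger_gap": 0},{"pos": [0.75,0,-0.85],"finger_gap": 0},{"pos": [1,0,-0.55],"finger_gap": 0},{"pos": [1,0,-0.55],"finger_gap": 0},{"pos": [1.1,0,-0.25],"finger_gap": 0},{"pos": [1.1,0,-0.25],"finger_gap": 0},{"finger_gap": 0}]' | python3 shift.py
echo '[{"pos": [1.1,0,0],"finger_gap": 0},{"pos": [1.1,0,0.2],"finger_gap": 0},{"pos": [0.9,0,0.3],"finger_gap": 0},{"finger_gap": 0}]' | python3 shift.py
echo '[{"pos": [0.6,0,0.3],"finger_gap": 0},{"finger_gap": 0}]' | python3 shift.py
python3 - <<'E'
from h import *
go([.4449,.0647,.058],-.165)
o=np.zeros((500,760,3),np.uint8)
c=cap('top')['image'];o[:500,:400]=cv2.resize(c[130:230,215:295],None,fx=5,fy=5,interpolation=2)
c=cap('scene')['image'];o[:500,410:760]=cv2.resize(c[150:250,280:350],None,fx=5,fy=5,interpolation=2)
cv2.imwrite('pics/m.png',o[:,:,::-1])
E
```

```text
t: 9.65
tool_pos: [0.5622, 0.0465, 0.1421]
tcp_rot: [0.997, -0.083, 0.0, 0.0]
wrist_force: [-0.3, -0.7, -1.4]
width: 0.214
grip_force: 60.0
t: 10.15
tool_pos: [0.5925, 0.0415, 0.1367]
tcp_rot: [0.997, -0.083, -0.0, 0.0]
wrist_force: [1.0, -0.2, -0.8]
width: 0.222
grip_force: 60.0
t: 10.4
tool_pos: [0.5982, 0.0406, 0.134]
tcp_rot: [0.997, -0.083, -0.0, 0.0]
wrist_force: [-0.4, 1.2, -0.8]
width: 0.211
grip_force: 59.9
t 10.4 pos [0.5982 0.0406 0.134 ] w 0.211 F [-0.4  1.2 -0.8]
rot(body) [ 0.      0.0003 -0.0003] then shift [-0.1552  0.0014  0.076 ]
```

View pics/m.png

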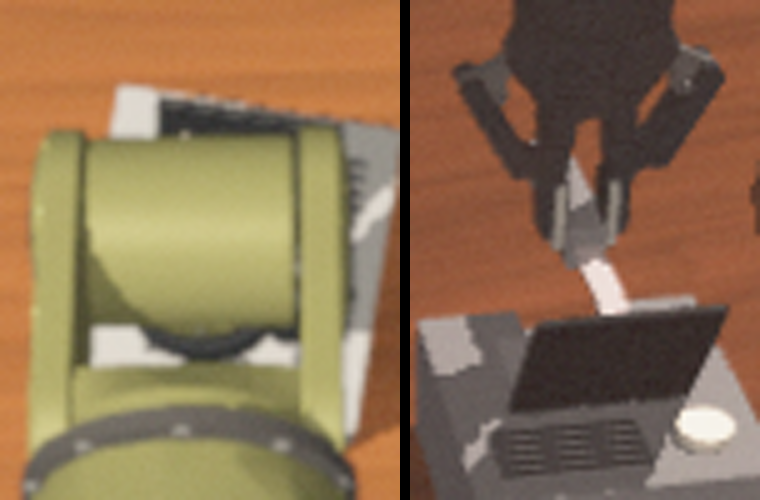

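The hatch leans back at about 2.0 rad. I'll push in small steps until I feel the stop.

```bash
for i in 1; do :; done
echo '[{"pos": [0.25,0,0.15],"finger_gap": 0},{"finger_gap": 0}]' | python3 shift.py | grep -E 'pos|force'
echo '[{"pos": [0.25,0,0.15],"finger_gap": 0},{"finger_gap": 0}]' | python3 shift.py | grep -E 'pos|force'
echo '[{"pos": [0.25,0,0.15],"finger_gap": 0},{"finger_gap": 0}]' | python3 shift.py | grep -E 'pos|force'
```

```text
tool_pos: [0.5998, 0.0404, 0.1327]
wrist_force: [-9.4, 1.7, 4.5]
grip_force: 60.6
tool_pos: [0.6008, 0.0403, 0.1308]
wrist_force: [-23.5, 2.6, 8.8]
grip_force: 61.2
tool_pos: [0.6019, 0.04, 0.1286]
wrist_force: [-32.3, 2.8, 7.8]
grip_force: 61.6
```

The stop is felt, so the hatch is fully open. I'll back off, return to the tool's place and check its attitude.

```bash
echo '[{"pos": [-0.4,0,-0.1],"finger_gap": 0},{"pos": [-2,0,0],"finger_gap": 0},{"pos": [-5,0,0],"finger_gap": 0},{"pos": [-5,0,0],"finger_gap": 0},{"pos": [-3,0,0],"finger_gap": 0},{"pos": [0,3,0],"finger_gap": 0},{"pos": [0,6,0],"finger_gap": 0},{"pos": [0,6,0],"finger_gap": 0},{"pos": [0,6,0],"finger_gap": 0},{"pos": [0,6,0],"finger_gap": 0}]' | python3 shift.py
echo '[{"pos": [0,3,0],"rotvec": [0,0,-2.66],"finger_gap": 0},{"rotvec": [0,0,-2.66],"finger_gap": 0},{"rotvec": [0,0,-2.64],"finger_gap": 0},{"finger_gap": 0},{"finger_gap": 0}]' | python3 shift.py
python3 - <<'E'
from h import *
go([.4885,-.2972,.009],.233)
o=np.zeros((500,780,3),np.uint8)
c=cap('top');c=c['image'];o[:500,:400]=cv2.resize(c[130:230,215:295],None,fx=5,fy=5,interpolation=2)
c=cap('scene')['image'];o[:480,410:780]=cv2.resize(c[150:246,144:218],None,fx=5,fy=5,interpolation=2)
cv2.imwrite('pics/r.png',o[:,:,::-1])
E
```

```text
t: 12.5
tool_pos: [0.4087, -0.2036, 0.1312]
tcp_rot: [0.997, -0.082, 0.001, 0.0]
wrist_force: [1.2, -1.1, -1.2]
width: 0.217
grip_force: 60.4
t: 13.12
tool_pos: [0.4043, -0.2312, 0.1309]
tcp_rot: [0.993, 0.115, 0.0, 0.0]
wrist_force: [1.1, -0.4, 0.1]
width: 0.215
grip_force: 60.4
t 13.12 pos [ 0.4043 -0.2312  0.1309] w 0.215 F [ 1.1 -0.4  0.1]
rot(body) [ 0.0002 -0.0002 -0.003 ] then shift [0.0667 0.0837 0.1219]
```

View pics/r.png

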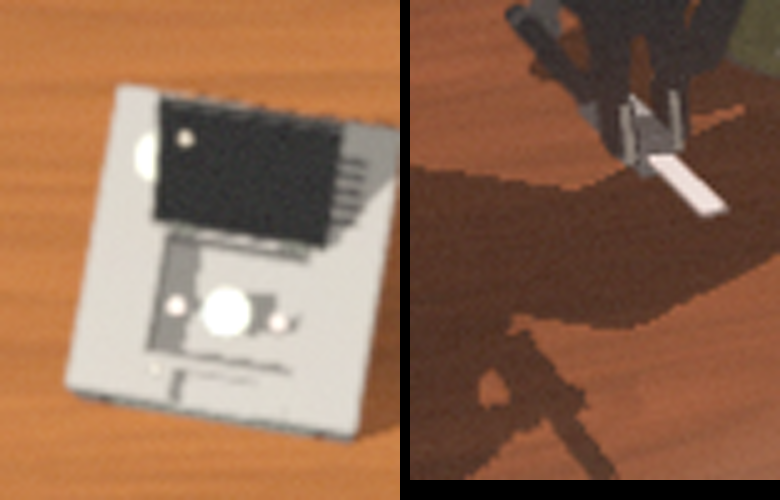

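The hatch is open, showing the plunger at (226,312) and posts at (177,305) and (278,323). The tool is level in the grip. Laying it back in its original spot.

Scaled: 0.008 m is 0.8, 0.042 m is 4.2.

```bash
echo '[{"pos": [3.4,4.2,0],"finger_gap": 0},{"pos": [3.3,4.2,2],"finger_gap": 0},{"pos": [0,0,4],"finger_gap": 0},{"pos": [0,0,3.5],"finger_gap": 0},{"pos": [0,0,1.5],"finger_gap": 0},{"pos": [0,0,0.8],"finger_gap": 0},{"finger_gap": 0}]' | python3 shift.py
echo '[{"pos": [0,0,0.2],"finger_gap": 0},{"finger_gap": 0}]' | python3 shift.py
echo '[{"pos": [0,0,0.2],"finger_gap": 0},{"finger_gap": 0}]' | python3 shift.py
```

```text
t: 14.1
tool_pos: [0.4891, -0.2976, 0.0134]
tcp_rot: [0.993, 0.116, 0.0, 0.0]
wrist_force: [0.2, 0.0, 0.1]
width: 0.223
grip_force: 60.4
t: 14.35
tool_pos: [0.489, -0.2977, 0.0114]
tcp_rot: [0.993, 0.116, 0.0, 0.0]
wrist_force: [0.0, -0.2, -2.3]
width: 0.217
grip_force: 60.4
t: 14.6
tool_pos: [0.4887, -0.2975, 0.0087]
tcp_rot: [0.993, 0.116, -0.0, -0.0]
wrist_force: [-0.0, 0.4, -0.3]
width: 0.217
grip_force: 60.4
```

Scaled: 0.0015 m is 0.15.

```bash
echo '[{"pos": [0,0,0.15],"finger_gap": 0},{"finger_gap": 0}]' | python3 shift.py
echo '[{"pos": [0,0,0.15],"finger_gap": 0},{"finger_gap": 0}]' | python3 shift.py
```

```text
t: 14.85
tool_pos: [0.4889, -0.2976, 0.0074]
tcp_rot: [0.993, 0.116, 0.0, 0.0]
wrist_force: [-0.5, 0.4, 1.3]
width: 0.214
grip_force: 60.8
t: 15.1
tool_pos: [0.489, -0.2976, 0.0072]
tcp_rot: [0.993, 0.116, 0.0, 0.0]
wrist_force: [-6.5, 5.3, 17.8]
width: 0.218
grip_force: 63.0
```

```bash
echo '[{"pos": [0,0,-0.1],"finger_gap": 0.5},{"finger_gap": 0.5},{"finger_gap": 0.5},{"pos": [0,0,-1],"finger_gap": 0.5},{"pos": [0,0,-4],"finger_gap": 0.5},{"pos": [0,0,-6],"finger_gap": 0.5},{"pos": [-3,0,-6],"finger_gap": 0},{"pos": [-5,0,-3],"finger_gap": 0},{"pos": [-5,0,0],"finger_gap": 0},{"finger_gap": 0}]' | python3 shift.py
python3 - <<'E'
from h import *
t=cap('top');s=cap('scene')
f=lambda P,ox,oy:(np.array(P)-2)/5+[ox,oy]
q=f([[226,312],[177,305],[278,323]],215,130)
P=onz(t,q[:1],.064)[0];A=onz(t,q[1:],.056);print('plunger',P,'posts',A,np.linalg.norm(A[0]-A[1]),'mid',A.mean(0))
u=np.array([np.cos(-.165),np.sin(-.165)]);o=np.array([.6387,.0320]);print('model',o-.028*u)
# lip of open hatch (crop 160,98 - 343,122): height if hinge known
h=o+.012*u; l=h+.092*.505*u; print('lip model px',proj(t,[*l,.073+.092*.863]),'seen',f([[251,110]],215,130))
go([*P[:2],.15],-.165)
im=np.zeros((450,780,3),np.uint8)
im[:450,:360]=cv2.resize(t['image'][200:275,355:415],None,fx=6,fy=6,interpolation=2);im[:450,370:770]=cv2.resize(s['image'][190:280,275:355],None,fx=5,fy=5,interpolation=2)
cv2.imwrite('pics/p.png',im[:,:,::-1])
E
```

```text
t: 16.35
tool_pos: [0.3623, -0.3276, 0.2039]
tcp_rot: [0.993, 0.115, 0.0, 0.001]
wrist_force: [0.9, 0.2, -0.0]
width: -0.001
grip_force: 0.0
plunger [0.61112757 0.0374179  0.064     ] posts [[0.61607705 0.06326272 0.056     ]
 [0.60630842 0.01056105 0.056     ]] 0.053599367670497375 mid [0.61119274 0.03691188 0.056     ]
model [0.61108029 0.03659907]
lip model px [[264.75513113 152.04139847]] seen [[264.8 151.6]]
t 16.45 pos [ 0.3644 -0.3272  0.2033] w -0.003 F [0.2 0.1 0.2]
rot(body) [ 0.0007 -0.0008  0.397 ] then shift [ 0.1835 -0.4001  0.0533]
```

View pics/p.png

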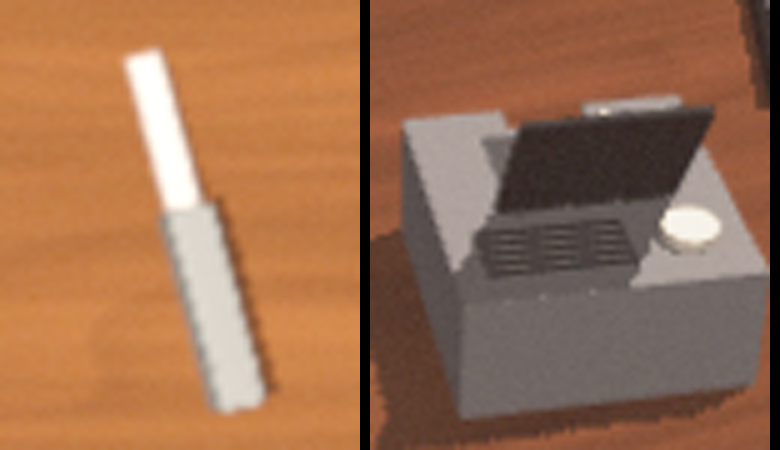

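The tool lies flat. The hatch lip matches the model at 2.1 rad (within 0.5 px). The plunger is at (0.611, 0.037), and the plunger, posts midpoint and model agree within 1 mm. Moving above it with shut fingers.

Scaled: -0.057 m is -5.7, 0.133 rad is 2.66.

```bash
echo '[{"rotvec": [0,0,2.66],"finger_gap": 0},{"rotvec": [0,0,2.64],"finger_gap": 0},{"rotvec": [0,0,2.64],"finger_gap": 0},{"pos": [0,-5.7,0],"finger_gap": 0},{"pos": [0,-5.7,0],"finger_gap": 0},{"pos": [0,-5.7,0],"finger_gap": 0},{"pos": [0,-5.7,0],"finger_gap": 0},{"pos": [0,-5.7,0],"finger_gap": 0},{"pos": [0,-5.7,0],"finger_gap": 0},{"pos": [0,-5.7,0],"finger_gap": 0}]' | python3 shift.py
echo '[{"pos": [4.5,0,0],"finger_gap": 0},{"pos": [4.5,0,0],"finger_gap": 0},{"pos": [4.5,0,2],"finger_gap": 0},{"pos": [4.5,0,3],"finger_gap": 0},{"pos": [0,0,4],"finger_gap": 0},{"finger_gap": 0},{"finger_gap": 0}]' | python3 shift.py
python3 -c "
from h import *
go([.6111,.037,.075],-.165)"
```

```text
t: 17.7
tool_pos: [0.4299, 0.0695, 0.2029]
tcp_rot: [0.997, -0.081, 0.0, -0.0]
wrist_force: [1.8, -0.2, 0.3]
width: 0.005
grip_force: 0.0
t: 18.58
tool_pos: [0.6077, 0.0379, 0.1143]
tcp_rot: [0.997, -0.082, 0.001, -0.0]
wrist_force: [-0.1, -0.5, 0.8]
width: -0.0
grip_force: 0.0
t 18.57 pos [0.6077 0.0379 0.1143] w -0.0 F [-0.1 -0.5  0.8]
rot(body) [-0.0003 -0.0015  0.0017] then shift [0.0036 0.0004 0.0393]
```

```bash
echo '[{"pos": [0.35,0.05,2],"finger_gap": 0},{"pos": [0,0,2],"finger_gap": 0},{"pos": [0,0,0.5],"finger_gap": 0},{"finger_gap": 0},{"finger_gap": 0}]' | python3 shift.py
echo '[{"pos": [0,0,0.3],"finger_gap": 0},{"pos": [0,0,0.3],"finger_gap": 0},{"finger_gap": 0},{"finger_gap": 0}]' | python3 shift.py
echo '[{"pos": [0,0,0.1],"finger_gap": 0},{"finger_gap": 0},{"finger_gap": 0}]' | python3 shift.py | grep -E 'pos|force'
echo '[{"pos": [0,0,0.1],"finger_gap": 0},{"finger_gap": 0},{"finger_gap": 0}]' | python3 shift.py | grep -E 'pos|force'
```

```text
t: 19.2
tool_pos: [0.6108, 0.0361, 0.0683]
tcp_rot: [0.997, -0.082, 0.0, -0.0]
wrist_force: [0.8, -1.0, 0.1]
width: -0.0
grip_force: 0.0
t: 19.7
tool_pos: [0.6107, 0.0361, 0.062]
tcp_rot: [0.997, -0.082, 0.0, -0.0]
wrist_force: [1.3, -0.2, 3.9]
width: -0.001
grip_force: 1.9
tool_pos: [0.6107, 0.0362, 0.0609]
wrist_force: [2.5, 0.7, 4.1]
grip_force: 2.2
tool_pos: [0.6107, 0.0361, 0.0598]
wrist_force: [4.7, -0.5, 5.1]
grip_force: 2.4
```

Scaled: 0.001 m is 0.1.

```bash
echo '[{"pos": [0,0,0.1],"finger_gap": 0},{"finger_gap": 0},{"finger_gap": 0}]' | python3 shift.py | grep -E 'pos|force'
echo '[{"pos": [0,0,0.1],"finger_gap": 0},{"finger_gap": 0},{"finger_gap": 0}]' | python3 shift.py | grep -E 'pos|force'
echo '[{"pos": [0,0,0.1],"finger_gap": 0},{"finger_gap": 0},{"finger_gap": 0}]' | python3 shift.py | grep -E 'pos|force'
for i in 1 2 3 4 5 6; do echo '[{"finger_gap": 0}]' | python3 shift.py | grep -E 'pos|wrist'; done
python3 - <<'E'
from h import *
t=cap('top');s=cap('scene')
im=np.zeros((500,780,3),np.uint8)
im[:500,:400]=cv2.resize(t['image'][130:230,215:295],None,fx=5,fy=5,interpolation=2);im[:500,410:780]=cv2.resize(s['image'][150:250,280:354],None,fx=5,fy=5,interpolation=2)
cv2.imwrite('pics/q.png',im[:,:,::-1])
E
```

```text
tool_pos: [0.6107, 0.0361, 0.0589]
wrist_force: [3.8, 0.6, 5.2]
grip_force: 2.7
tool_pos: [0.6106, 0.0361, 0.0579]
wrist_force: [3.8, 0.6, 5.8]
grip_force: 2.9
tool_pos: [0.6107, 0.0361, 0.0569]
wrist_force: [3.1, 0.2, 5.2]
grip_force: 3.1
tool_pos: [0.6106, 0.0361, 0.057]
wrist_force: [3.8, 0.2, 6.4]
tool_pos: [0.6107, 0.0361, 0.057]
wrist_force: [3.7, 0.4, 6.1]
tool_pos: [0.6107, 0.0361, 0.0569]
wrist_force: [3.5, 0.1, 5.7]
tool_pos: [0.6107, 0.0361, 0.057]
wrist_force: [3.8, 0.5, 5.6]
tool_pos: [0.6107, 0.0361, 0.0569]
wrist_force: [3.3, -0.3, 6.5]
tool_pos: [0.6107, 0.0361, 0.0569]
wrist_force: [2.0, -0.0, 6.1]
```

View pics/q.png

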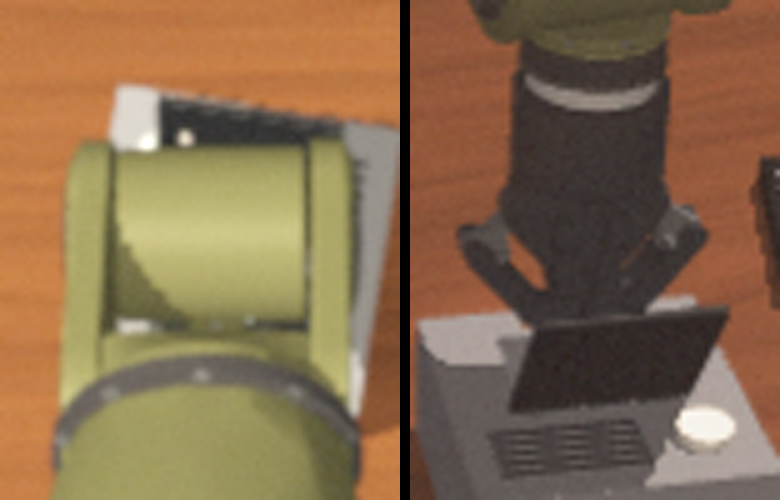

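The fingers are on the plunger and the hatch is still open. Position says about 7.1 mm pressed and force about 6.3 mm, so I'll go a little further and average.

Scaled: 0.0011 m is 0.11.

```bash
echo '[{"pos": [0,0,0.11],"finger_gap": 0},{"finger_gap": 0},{"finger_gap": 0}]' | python3 shift.py | grep -E 'pos|wrist'
for i in 1 2 3 4 5 6 7 8 9 10 11 12; do echo '[{"finger_gap": 0}]' | python3 shift.py | grep -E 'pos|wrist'|tr '\n' ' '; echo; done
```

```text
tool_pos: [0.6107, 0.0361, 0.0559]
wrist_force: [3.1, 0.3, 6.7]
tool_pos: [0.6107, 0.0361, 0.0559] wrist_force: [2.9, -0.2, 8.0] 
tool_pos: [0.6107, 0.0361, 0.0559] wrist_force: [2.6, -0.1, 7.7] 
tool_pos: [0.6107, 0.0361, 0.0559] wrist_force: [3.5, 0.2, 6.0] 
tool_pos: [0.6107, 0.0361, 0.0559] wrist_force: [3.5, -0.4, 5.9] 
tool_pos: [0.6107, 0.0361, 0.0559] wrist_force: [3.2, 0.5, 7.2] 
tool_pos: [0.6107, 0.0361, 0.0559] wrist_force: [2.2, -0.3, 6.2] 
tool_pos: [0.6107, 0.0361, 0.0559] wrist_force: [2.5, -0.0, 5.6] 
tool_pos: [0.6106, 0.0361, 0.0559] wrist_force: [2.4, 0.4, 7.4] 
tool_pos: [0.6107, 0.0361, 0.0559] wrist_force: [2.3, -0.7, 7.0] 
tool_pos: [0.6107, 0.0361, 0.0559] wrist_force: [2.6, -0.0, 7.1] 
tool_pos: [0.6107, 0.0361, 0.0559] wrist_force: [2.8, 0.7, 6.7] 
tool_pos: [0.6106, 0.0361, 0.0559] wrist_force: [3.6, -1.6, 6.6]
```

The mean force is 6.8 N at TCP z 0.0559, and both match the posts' level (7 N, 0.056). Handing in.

```bash
python3 -c "
from bench import robot, camrig, telemetry
print(robot.finish_job())"
```

```text
the job is handed in; nothing more can be done
None
```

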